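Roll two bearings back up their dispensing gutters

TASK

A bearing has rolled down to the lip of each of the two sloping bearing gutters. With the fingertips, gently push each of the two uphill along its gutter, driving the stored bearings ahead of it, until the little spring dog in the gutter floor comes up behind it and it can no longer roll back; then let go. Only push: do not pick up, squeeze or ram a bearing, keep all of them in their gutters, and leave everything else on the bench where it is.

Things in the scene. Friction and masses are not known exactly. Their poses are not given: they have to be found in the camera images.
- gutter_large: gutter of the large bearings, fixed: sheet-metal channel 20 mm wide inside, walls 24 mm high and 3 mm thick (folded edges 6 mm more), climbing 0.15 rad away from the robot. Origin: on its floor (45 mm over the bench), mid-width, inner face of the 10 mm high lip at its low end. x uphill along the floor, y left, z square to the floor. Dog at x = 110 mm, end stop at 267 mm
- gutter_large_end (a point): middle of the inner face of the end stop that closes the upper end of the large gutter, a plate 55 mm high; point 40 mm above the gutter floor at gutter x = 267 mm
- bearing_large: large loose bearing, on edge at the lip: oiled steel, 80 mm across, 18 mm thick, about 370 g. Origin at its centre; turns as it rolls. Starts at gutter x = 26 mm, overhanging the lip; proud of the walls, so pushed above them. Rolls back if let go below the dog. Put away it rests on the dog at x = 135 mm; it can be pushed up to x = 147 mm, where the row meets the end stop
- dog_large (a joint): spring check dog in the large gutter's floor, a 6 mm wide finger: 0 rad = upright, tip 9 mm over the floor, uphill face at gutter x = 110 mm. A bearing pushed uphill tips it down to about 0.8 rad (about 1 N); it is back at 0 once the bearing's centre passes x = 135 mm. It cannot tip downhill, so it holds a bearing resting on it
- gutter_small: gutter of the small bearings, fixed: sheet-metal channel 18 mm wide inside, walls 24 mm high and 3 mm thick (folded edges 6 mm more), climbing 0.15 rad away from the robot. Origin: on its floor (45 mm over the bench), mid-width, inner face of the 10 mm high lip at its low end. x uphill along the floor, y left, z square to the floor. Dog at x = 110 mm, end stop at 299 mm
- gutter_small_end (a point): middle of the inner face of the end stop that closes the upper end of the small gutter, a plate 46 mm high; point 31 mm above the gutter floor at gutter x = 299 mm
- bearing_small: small loose bearing, on edge at the lip: oiled steel, 62 mm across, 16 mm thick, about 200 g. Origin at its centre; turns as it rolls. Starts at gutter x = 23 mm, overhanging the lip; proud of the walls, so pushed above them. Rolls back if let go below the dog. Put away it rests on the dog at x = 132 mm; it can be pushed up to x = 144 mm, where the row meets the end stop
- dog_small (a joint): spring check dog in the small gutter's floor, a 6 mm wide finger: 0 rad = upright, tip 9 mm over the floor, uphill face at gutter x = 110 mm. A bearing pushed uphill tips it down to about 0.8 rad (about 1 N); it is back at 0 once the bearing's centre passes x = 132 mm. It cannot tip downhill, so it holds a bearing resting on it
- stock_large1: stored bearing in the large gutter, like the loose one of that gutter, resting on the uphill side of the dog; the loose one pushes it up the gutter by contact. Origin at its centre, turns as it rolls
- stock_small1: stored bearing in the small gutter, like the loose one of that gutter, resting on the uphill side of the dog; the loose one pushes it up the gutter by contact. Origin at its centre, turns as it rolls
- stock_small2: stored bearing in the small gutter, like the loose one of that gutter, resting on the uphill side of the other stored one; the loose one pushes it up the gutter by contact. Origin at its centre, turns as it rolls
- piston: bare aluminium engine piston standing crown up, 72 mm across, 55 mm high, between the upper ends of the tracks; origin at the centre of its underside; a bystander
- socket: steel spanner socket standing upright, 32 mm across, 50 mm high, between the two tracks; origin at the centre of its underside; a bystander
- oil_filter: white and blue spin-on oil filter standing upright, 76 mm across, 88 mm high, left of the tracks; origin at the centre of its underside; a bystander
- spray_can: spray can standing upright, 64 mm across, 190 mm high, right of the tracks; origin at the centre of its underside; a bystander
- spanner: steel spanner 190 mm long lying on the bench to the left of the tracks; a bystander
- screwdriver: screwdriver 210 mm long with a black handle lying on the bench between the low ends of the tracks; a bystander
- carton: flat closed bearing carton 86 x 86 x 24 mm lying on the bench, right of the tracks; origin at the centre of its underside; a bystander
Mind the look-alikes: they are no part of the job. What is shaped like the bearing_large but red is not meant. What is shaped like the bearing_small but purple is not meant.

How it is judged:
At the end, for the whole second after the job is handed in: In both gutters the loose and stored bearings stand on the gutter floor (4 mm) in a row between the check dog and the end stop, each at most 5 mm below its place in the row resting on the dog, slower than 20 mm/s, and the dog is upright (below 0.12 rad) (x of bearing_large in the frame of gutter_large between 0.1303 and 0.2303 m and z of bearing_large in the frame of gutter_large between 0.036 and 0.044 m and linear speed of each of bearing_large, stock_large1, bearing_small, stock_small1, stock_small2 below 0.02 m/s and x of stock_large1 in the frame of gutter_large between 0.2103 and 0.2303 m and z of stock_large1 in the frame of gutter_large between 0.036 and 0.044 m and value of joint each of dog_large, dog_small below 0.12 rad and x of bearing_small in the frame of gutter_small between 0.1268 and 0.2708 m and z of bearing_small in the frame of gutter_small between 0.027 and 0.035 m and x of stock_small1 in the frame of gutter_small between 0.1888 and 0.2708 m and z of stock_small1 in the frame of gutter_small between 0.027 and 0.035 m and x of stock_small2 in the frame of gutter_small between 0.2508 and 0.2708 m and z of stock_small2 in the frame of gutter_small between 0.027 and 0.035 m); the robot touches nothing.
It fails at once if a bearing is lifted more than 15 mm off the gutter floor or leaves its gutter sideways (12 mm) (z of any of bearing_large, stock_large1 in the frame of gutter_large above 0.055 m or y of any of bearing_large, stock_large1 in the frame of gutter_large above 0.012 m or y of any of bearing_large, stock_large1 in the frame of gutter_large below -0.012 m or z of any of bearing_small, stock_small1, stock_small2 in the frame of gutter_small above 0.046 m or y of any of bearing_small, stock_small1, stock_small2 in the frame of gutter_small above 0.012 m or y of any of bearing_small, stock_small1, stock_small2 in the frame of gutter_small below -0.012 m).
It fails at once if a bearing is squeezed or rammed by the fingers (more than 30 N) (contact force between the fingers and bearing_large above 30 N or contact force between the fingers and bearing_small above 30 N).
It fails at once if a bystander is moved more than 25 mm (distance of any of piston, socket, oil_filter, spray_can, spanner, screwdriver, carton from where it was at the start of the episode above 0.025 m).
It fails at once if a standing bystander is tipped over (more than 0.5 rad) (angle between any of piston, socket, oil_filter, spray_can's own z axis and vertical above 0.5 rad).
It also fails if it takes over 61 s, if anything falls off the work surface, if the arm or the gripper's body presses on something with over 40 N, if the wrist force passes 120 N, or if a joint passes its speed limit or range.

ROBOT

A 6-joint arm with a two-finger parallel gripper is mounted at the origin on the work surface. World frame = base frame: x ahead of the robot, y to its left, z up, the work surface at z = 0. Lengths are in m, angles in rad, forces in N, time in s.
With the tool pointing down it reaches from about 0.3 to 0.875 m from the base axis. Payload 6.4 kg.
Tool frame: the origin (TCP) lies midway between the tips of the shut fingers; the grasp point (between the pads) lies 19 mm behind it (grasp_offset is the distance from the TCP to the grasp point, in m); z points along the fingers, y is the line along which they close (so a half turn about z gives the same grasp; the last joint's range is limited). The gripper opens to 85 mm and grips with 20 to 120 N. Pads are 22 mm wide; open, the fingers measure 114 mm over their backs; the gripper's body (76 mm by 85 mm) begins 54 mm behind the grasp point. The pads swing forward as they close: fully open they stand 13 mm farther back than shut.
Start: joints at [0.972, 0.181, 1.607, -0, 1.354, -0.206], TCP at [0.22, 0.531, 0.231] pointing down, gripper open.
Joint ranges: [-2.99, 2.99], [-0.89, 2.07], [0.3, 2.58], [-1.14, 4.28], [0, 2.63], [-3.12, 3.12]. Speed limits (rad/s): [2.57, 2.57, 3.01, 3.14, 3.14, 3.14].

INTERFACE

Orientations are given as a unit quaternion [w, x, y, z].
In Python, from bench import * gives the robot as it stands. The module is installed in compiled form; this text tells all that it offers.
- The arm moves only by the tool servo_tool, never from a script. Its argument "commands" is text: rows parted by semicolons, each of 7 numbers parted by spaces: the turn, a rotation vector about the tool's x, y, z in rad, then the shift along the tool's x, y, z in mm, then the opening, from 0 (shut) to 1 (fully open). In form: wx wy wz dx dy dz claw; .... A call has 1 to 5 rows; each row shifts and turns the commanded pose from where the row before left it, along the tool's axes as they then stand; what a row does not reach is not made up. A row lasts 1/8 s, in which the tool goes at most 62.5 mm and 10.7 degrees, less where a joint would pass 70% of its speed; a pose out of reach is approached as far as the arm can. A call with a gripper value outside its range is refused whole. The fingers move at their own pace and stop on an object; the grip force is fixed at half the most. Time passes only in rows, so rows that do not move let the fingers close. It gives the time, the measured TCP pose, the force, the opening and the grip force at its end, in the units of the state.
- get_obs(): the state, without advancing time (a new reading comes with each control period).
- camera(name): name is "scene" or "top" or "wrist"; returns the picture (384x512x3 uint8, blue, green, red); there is no depth.
- calibration(name): a dict with "fx", "fy", "cx", "cy" (pixels), "R" (3x3) and "t" (3): a world point X has camera coordinates R X + t. Camera axes: x right, y down, z forward; pixel columns grow to the right and rows downward; lengths in m; the calibration is good to about 2 mm. The wrist camera is an equidistant fisheye: a pixel r from the principal point sees the ray r / f radians off the axis. A picture is of the moment at which its call begins: read the wrist's pose just before it. calibration takes no time and is no camera call; for the wrist camera it gives the pose at the moment of the call.
- hand_in(): hands the job in; it is judged then, once.
The state is a dict: "time_s": time; "q": joint angles; "dq": joint speeds; "joint_efforts": joint torques, N m; "eef_pos": TCP position; "eef_rot": TCP orientation; "wrist_force": force on the tool from outside, world axes, zero at the start; "torque": the same for the moment, N m; "opening": opening from 0.0 (shut) to 1.0 (fully open); "grasp_force": force on a finger pad.
Only numpy, scipy, OpenCV 4.12 (cv2) and the standard library are available. Lean on these libraries where they do the work, as an engineer would, in place of code of your own. Each camera call takes 0.05 s, during which the arm holds its last target. There are 200 camera calls.

## Working session

There is one attempt and no reset: what is moved stays moved. The work goes in short steps, Python scripts to look and compute and a tool call to move; the robot and the scene stay as the last step left them, time stands still between calls to the robot, and variables do not carry over. Pictures are saved under pics/ and viewed, at most 10 in all, crops included, and the job is handed in when it is done.

Besides the shell and the picture viewer there is one more tool, called after "Emit:" as name(argument=value, ...), one argument or row to a line, values as JSON. servo_tool: Moves the arm, as the interface text tells. Its arguments: {"type":"object","properties":{"commands":{"type":"string"}},"required":["commands"]}

```bash
mkdir -p pics
python3 - <<'E'
from bench import *
import cv2,numpy as np
for n in("scene","top"):
    cv2.imwrite(f"pics/{n}0.png",camera(n)); c=calibration(n); print(n,c)
o=get_obs(); print(o)
E
```

```text
scene {'fx': 496.305308552829, 'fy': 496.305308552829, 'cx': 253.33559909000397, 'cy': 191.70957996925418, 'R': array([[ 0.58319414,  0.81229517,  0.00782033],
       [ 0.69824249, -0.49634274, -0.51585008],
       [-0.41514097,  0.30630123, -0.85664318]]), 't': array([-0.34505004, -0.34950492,  1.57765186])}
top {'fx': 460.0433698801261, 'fy': 460.0433698801261, 'cx': 255.3278459010812, 'cy': 181.3388691065278, 'R': array([[ 0.04138606, -0.99912804, -0.00550863],
       [-0.97824129, -0.03939782, -0.20369533],
       [ 0.20330069,  0.01381892, -0.97901883]]), 't': array([-0.0046387 ,  0.57173351,  1.55702767])}
{'time_s': 0.1, 'q': array([ 9.71729282e-01,  1.81452336e-01,  1.60787766e+00, -3.62463068e-05,
        1.35380398e+00, -2.06263189e-01]), 'dq': array([-0.00062284, -0.00249013, -0.00302841,  0.0013421 , -0.00102921,
        0.00176601]), 'joint_efforts': array([ 3.51014924e-04, -4.45881951e+01, -3.52239347e+01, -2.70583250e-04,
        4.13774658e-03, -5.41440812e-06]), 'eef_pos': array([0.21979509, 0.53081021, 0.23049702]), 'eef_rot': array([-2.85720568e-04,  1.95137804e-01,  9.80775531e-01, -7.15958183e-04]), 'wrist_force': array([-0.16674038,  0.09062308, -0.18835282]), 'torque': array([ 0.04399781, -0.02886263,  0.00829776]), 'grasp_force': 0.0, 'opening': 0.9998257112675425}
```

View pics/scene0.png

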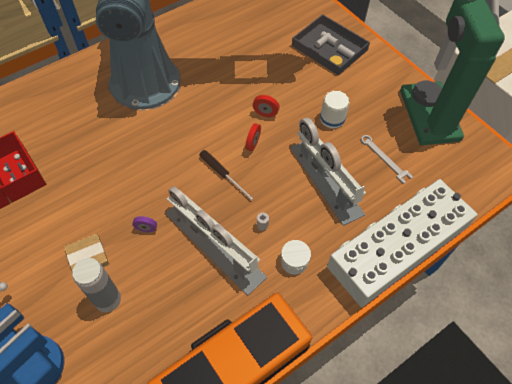

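View pics/top0.png

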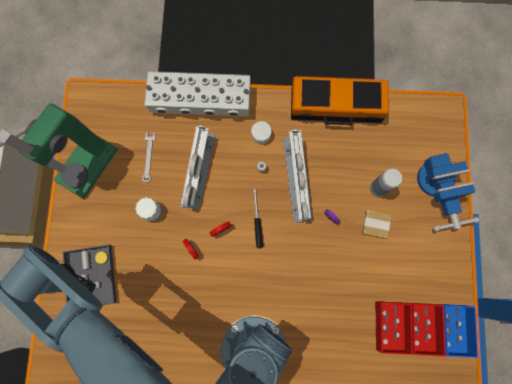

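Scene: the large gutter (left, low end near (305,125), high end near (350,215)) has two big bearings. The small gutter runs from (175,190) to (255,285) and has three. In the top view the large one runs (188,205)→(205,128) and the small one (305,218)→(293,132). I'll enlarge these.

Run:
```python
import cv2
t=cv2.imread("pics/top0.png")[115:235,170:320]; cv2.imwrite("pics/topc.png",cv2.resize(t,None,fx=5,fy=5,interpolation=cv2.INTER_CUBIC))
s=cv2.imread("pics/scene0.png")[110:300,160:370]; cv2.imwrite("pics/scc.png",cv2.resize(s,None,fx=3,fy=3,interpolation=cv2.INTER_CUBIC))
```

```text
(no output)
```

View pics/topc.png

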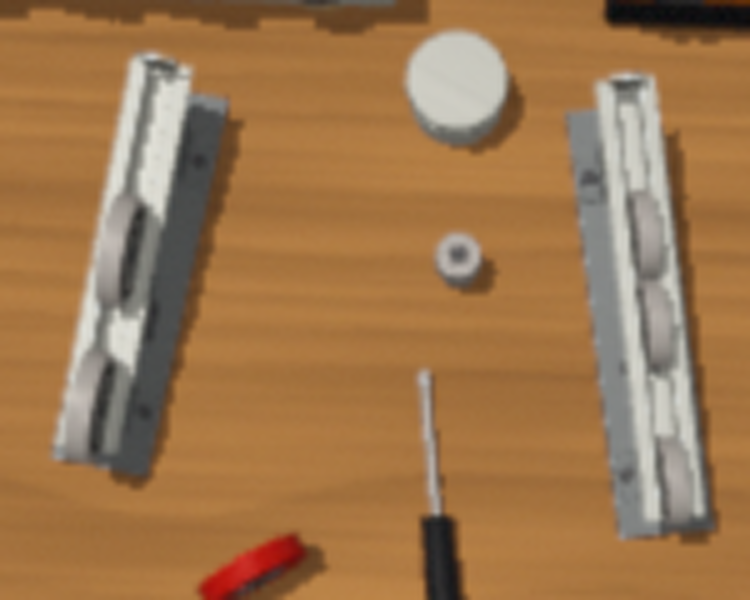

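View pics/scc.png

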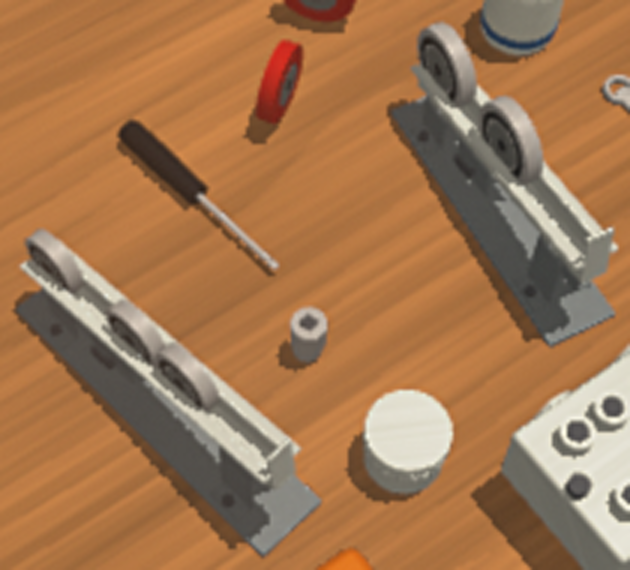

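The crops give usable points. In the large gutter the end-stop top is at crop (162,62) in the top view. The bearing faces in the scene crop are at (438,68) and (503,145). For the small gutter, the top-view end stop is at (625,80) and the low wall ends are at (648,520) and (707,520).

```bash
cat > h.py <<'E'
from bench import *
import cv2,numpy as np
def ray(n,u,v,c=None):
    c=c or calibration(n); p=np.array([u-c['cx'],v-c['cy']])
    if n=='wrist':
        r=np.hypot(*p); th=r/c['fx']; d=np.array([*(p/max(r,1e-9)*np.sin(th)),np.cos(th)])
    else: d=np.array([p[0]/c['fx'],p[1]/c['fy'],1])
    return -c['R'].T@c['t'], c['R'].T@d
def onz(n,u,v,z,c=None):
    o,d=ray(n,u,v,c); return o+d*(z-o[2])/d[2]
def tri(a,b):
    (o1,d1),(o2,d2)=a,b
    s=np.linalg.lstsq(np.c_[d1,-d2],o2-o1,rcond=None)[0]
    p,q=o1+s[0]*d1,o2+s[1]*d2; return (p+q)/2,np.linalg.norm(p-q)
def T(x,y): return x/5+170-.4,y/5+115-.4
def S(x,y): return x/3+160-.33,y/3+110-.33
E
python3 - <<'E'
from h import *
np.set_printoptions(precision=4,suppress=True)
L=[onz('scene',*S(438,68),.0884),onz('scene',*S(503,145),.1048)]
print('large faces',L,np.linalg.norm(L[0]-L[1]))
zs=lambda x,h:.045+x*np.sin(.15)+h*np.cos(.15)
print('large top low walls',onz('top',*T(62,455),zs(0,.024)),onz('top',*T(122,455),zs(0,.024)))
print('stop L',onz('top',*T(162,62),zs(.267,.055)), tri(ray('top',*T(162,62)),ray('scene',*S(602,240))))
print('stop S',onz('top',*T(625,80),zs(.299,.046)), tri(ray('top',*T(625,80)),ray('scene',*S(286,455))))
print('small low',onz('top',*T(648,520),zs(0,.024)),onz('top',*T(707,520),zs(0,.024)))
for (a,b),x in zip([(672,440),(655,282),(643,195)],[.023,.132,.194]): print('small uphill rim',onz('top',*T(a,b),zs(x,.045)))
E
```

```text
large faces [array([0.5026, 0.2405, 0.0884]), array([0.6108, 0.2244, 0.1048])] 0.1105604028421209
large top low walls [0.4736 0.2682 0.0687] [0.4753 0.2267 0.0687]
stop L [0.7371 0.2077 0.1393] (array([0.7416, 0.2115, 0.1314]), np.float64(0.006371070294600012))
stop S [ 0.7381 -0.1092  0.1352] (array([ 0.7429, -0.108 ,  0.1238]), np.float64(0.004681477624541267))
small low [ 0.445  -0.1372  0.0687] [ 0.4466 -0.1777  0.0687]
small uphill rim [ 0.4972 -0.1503  0.0929]
small uphill rim [ 0.6032 -0.135   0.1092]
small uphill rim [ 0.6618 -0.1247  0.1185]
```

```bash
cat >> h.py <<'E'
from scipy.spatial.transform import Rotation as Ro
G={'L':((.484,.252,.045),-.149),'S':((.457,-.156,.045),.160)}
def frame(g):
    o,y=G[g]; return np.array(o), (Ro.from_euler('z',y)*Ro.from_euler('y',-.15)).as_matrix()
def tool():
    o=get_obs(); w,x,y,z=o['eef_rot']; return o['eef_pos'],Ro.from_quat([x,y,z,w]).as_matrix()
def plan(g,p):
    o,R=frame(g); t=o+R@(np.array(p)/1000); P,Rt=tool(); Rd=R@np.diag([-1,1,-1.])
    print('turn',Ro.from_matrix(Rt.T@Rd).as_rotvec().round(3),'shift now-axes',(Rt.T@(t-P)*1000).round(1),'after-turn axes',(Rd.T@(t-P)*1000).round(1),'target',t.round(3),'gutter now',(R.T@(P-o)*1000).round(1))
E
python3 - <<'E'
from h import *
plan('L',(-50,0,130)); plan('S',(-50,0,130))
E
```

```text
turn [-0.02  -0.15  -0.243] shift now-axes [-284.  -173.    64.6] after-turn axes [-221.5 -236.5   98.6] target [0.416 0.262 0.166] gutter now [-271.5  236.5  228.6]
turn [-0.043 -0.147 -0.552] shift now-axes [-423.4 -579.8   65.2] after-turn axes [ -45.6 -715.8   72.1] target [ 0.389 -0.167  0.166] gutter now [-95.6 715.8 202.1]
```

Emit:
servo_tool(
  commands="-0.01 -0.075 -0.122 0 0 0 0; -0.01 -0.075 -0.122 0 0 0 0; 0 0 0 -37 -39 0 0; 0 0 0 -37 -39 0 0; 0 0 0 -37 -39 0 0",
)

```text
time_s: 0.72
eef_pos: [0.3116, 0.398, 0.2475]
eef_rot: [0.075, 0.073, 0.994, -0.005]
wrist_force: [0.1, 0.5, -0.3]
opening: -0.001
grasp_force: 0.0
```

Emit:
servo_tool(
  commands="0 0 0 -37 -39 0 0; 0 0 0 -37 -39 30 0; 0 0 0 -37 -39 30 0; 0 0 0 0 0 20 0; 0 0 0 0 0 0 0",
)

```text
time_s: 1.35
eef_pos: [0.4135, 0.2644, 0.1833]
eef_rot: [0.073, 0.075, 0.994, -0.006]
wrist_force: [-0.7, -0.4, 0.1]
opening: 0.002
grasp_force: 0.0
```

Run:
```python
from h import *
plan('L',(-50,0,130)); print(get_obs()['wrist_force'],get_obs()['opening'])
c=calibration('wrist'); im=camera('wrist'); np.save('w1.npy',np.array([c],dtype=object),allow_pickle=True)
cv2.imwrite('pics/w1.png',cv2.resize(im,(768,576)))
o,R=frame('L')
for p in [(0,0,24),(26,0,80),(135,0,80),(267,0,55),(-66,0,40)]:
    X=c['R']@(o+R@(np.array(p)/1000))+c['t']; th=np.arctan2(np.hypot(*X[:2]),X[2]); print(p,(np.array([c['cx'],c['cy']])+c['fx']*th*X[:2]/np.hypot(*X[:2]))*1.5)
```

```text
turn [-0.001 -0.003 -0.001] shift now-axes [-0.1 -1.8 17.5] after-turn axes [-0.1 -1.8 17.5] target [0.416 0.262 0.166] gutter now [-50.1   1.8 147.5]
[-0.71358972 -0.40145378  0.11897313] 0.0015889377489819588
(0, 0, 24) [378.43670726 348.83665982]
(26, 0, 80) [378.08399506 430.7613118 ]
(135, 0, 80) [378.92918577 551.79793356]
(267, 0, 55) [379.71439182 614.92774151]
(-66, 0, 40) [377.88933404 255.49256988]
```

View pics/w1.png

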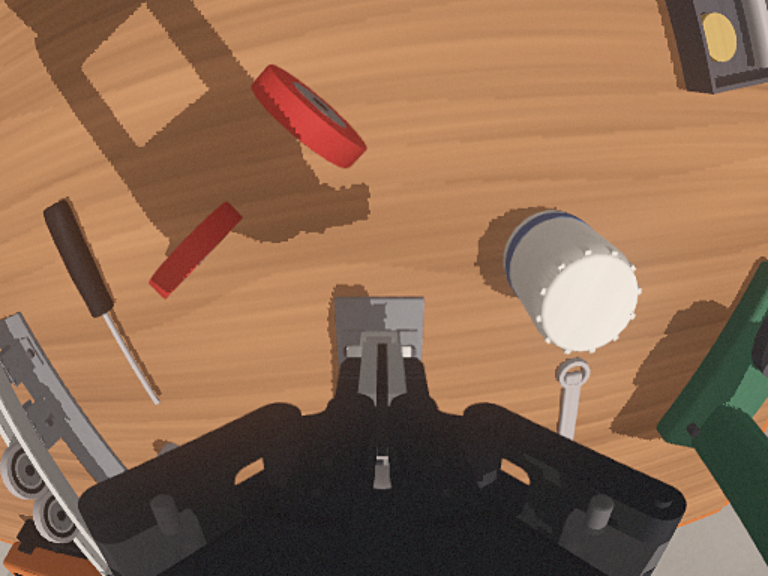

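The wrist view shows the lip end of the large gutter at about (380,350), against a predicted (378,349), with the shut fingers centred on it. The alignment is good, so I'll descend and start pushing.

Emit:
servo_tool(
  commands="0 -0.003 0 0 -2 50 0; 0 0 0 0 0 40 0; 0 0 0 0 0 19 0; 0 0 0 0 0 0 0; 0 0 0 -8 0 0 0",
)

```text
time_s: 2.02
eef_pos: [0.4389, 0.2612, 0.0801]
eef_rot: [0.077, 0.073, 0.994, -0.005]
wrist_force: [-0.2, 0.5, 0.6]
opening: -0.003
grasp_force: 0.0
```

Run:
```python
from h import *
plan('L',(-50,0,38)); print(get_obs()['wrist_force'])
im=camera('scene')[90:190,270:400]; cv2.imwrite('pics/s2.png',cv2.resize(im,None,fx=5,fy=5,interpolation=cv2.INTER_CUBIC))
```

```text
turn [0.003 0.005 0.002] shift now-axes [ 9.8 -2.4  3.5] after-turn axes [ 9.8 -2.4  3.6] target [0.429 0.26  0.075] gutter now [-40.2   2.4  41.6]
[-0.23655058  0.5384468   0.615369  ]
```

View pics/s2.png

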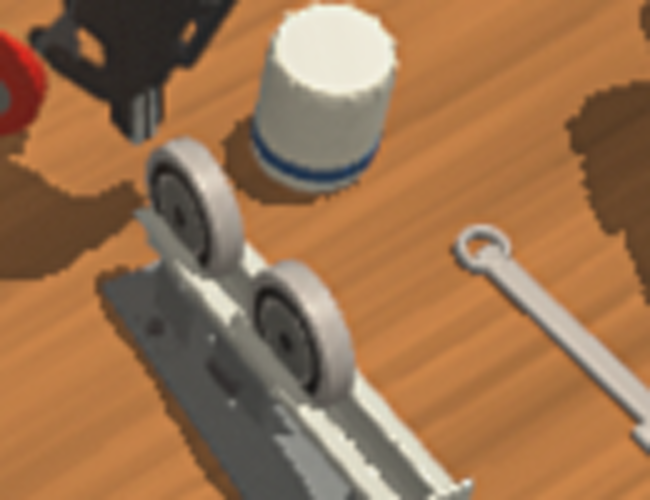

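The fingertips at crop (140,135) stand just downhill of the loose bearing at (185,205), clear of it and in line with the gutter. I'll push slowly.

Emit:
servo_tool(
  commands="0 0 0 0 -2 3.5 0; 0 0 0 -4 0 0 0; 0 0 0 -4 0 0 0; 0 0 0 -4 0 0 0; 0 0 0 -4 0 0 0",
)

```text
time_s: 2.7
eef_pos: [0.4547, 0.2558, 0.0778]
eef_rot: [0.077, 0.074, 0.994, -0.005]
wrist_force: [0.1, -0.3, -1.1]
opening: 0.002
grasp_force: 0.0
```

Emit:
servo_tool(
  commands="0 0 0 -5 0 0 0; 0 0 0 -5 0 0 0; 0 0 0 -5 0 0 0; 0 0 0 -5 0 0 0; 0 0 0 -5 0 0 0",
)

```text
time_s: 3.32
eef_pos: [0.4791, 0.2521, 0.0816]
eef_rot: [0.077, 0.074, 0.994, -0.005]
wrist_force: [-1.7, 0.0, 0.6]
opening: -0.001
grasp_force: 0.5
```

Run:
```python
from h import *
plan('L',(-50,0,38)); print(get_obs()['wrist_force'])
im=camera('scene')[90:190,270:400]; cv2.imwrite('pics/s3.png',cv2.resize(im,None,fx=5,fy=5,interpolation=cv2.INTER_CUBIC))
```

```text
turn [0.002 0.004 0.   ] shift now-axes [50.6  0.6 -1.3] after-turn axes [50.6  0.6 -1.1] target [0.429 0.26  0.075] gutter now [ 0.6 -0.6 36.9]
[-1.71432712  0.01487877  0.61894572]
```

View pics/s3.png

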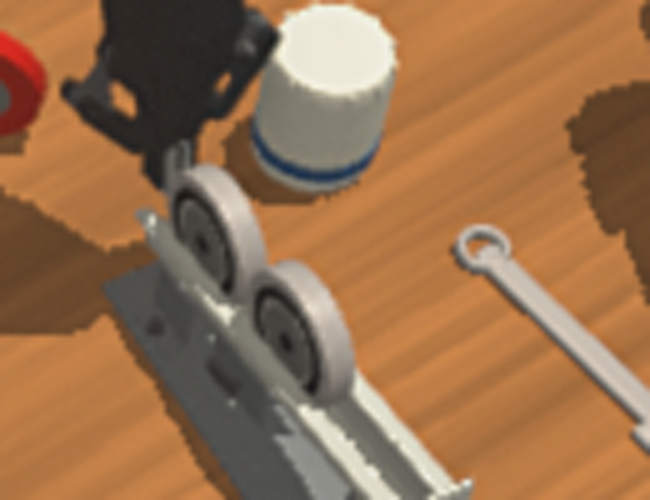

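The bearing has moved up from crop (180,200) to (205,243), with the finger behind it and the stored bearing just ahead at (288,342). Carrying on.

Emit:
servo_tool(
  commands="0 0 0 -4 0 0 0; 0 0 0 -5 0 0 0; 0 0 0 -5 0 0 0; 0 0 0 -5 0 0 0; 0 0 0 -5 0 0 0",
)

```text
time_s: 4.0
eef_pos: [0.5025, 0.2486, 0.0852]
eef_rot: [0.077, 0.074, 0.994, -0.005]
wrist_force: [-1.8, 1.0, 0.5]
opening: -0.003
grasp_force: 1.0
```

Emit:
servo_tool(
  commands="0 0 0 -5 0 0 0; 0 0 0 -5 0 0 0; 0 0 0 -5 0 0 0; 0 0 0 -5 0 0 0; 0 0 0 -5 0 0 0",
)

```text
time_s: 4.62
eef_pos: [0.5269, 0.245, 0.0891]
eef_rot: [0.077, 0.074, 0.994, -0.005]
wrist_force: [-2.2, 1.1, 0.1]
opening: 0.001
grasp_force: 1.2
```

Emit:
servo_tool(
  commands="0 0 0 -5 0 0 0; 0 0 0 -5 0 0 0; 0 0 0 -5 0 0 0; 0 0 0 -5 0 0 0; 0 0 0 -5 0 0 0",
)

```text
time_s: 5.25
eef_pos: [0.5514, 0.2413, 0.0929]
eef_rot: [0.077, 0.074, 0.994, -0.005]
wrist_force: [-1.9, 1.0, 0.2]
opening: 0.001
grasp_force: 1.0
```

Run:
```python
from h import *
plan('L',(89,0,38)); print(get_obs()['wrist_force'])
cv2.imwrite('pics/s4full.png',camera('scene'));im=cv2.imread('pics/s4full.png')[130:230,290:400]; cv2.imwrite('pics/s4.png',cv2.resize(im,None,fx=6,fy=6,interpolation=cv2.INTER_CUBIC))
```

```text
turn [0.002 0.004 0.001] shift now-axes [-14.3   0.5  -0.8] after-turn axes [-14.3   0.5  -0.8] target [0.565 0.24  0.096] gutter now [74.7 -0.5 37.2]
[-1.87088155  0.9957597   0.19868715]
```

View pics/s4.png

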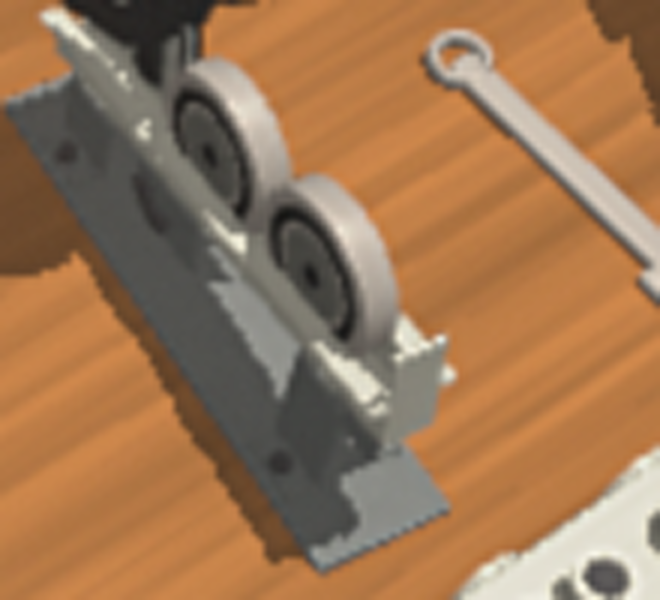

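The loose bearing's face at crop (211,152) is full-frame (325.2,155.3), about 3.6 px short of the dog place at (327.4,158.2). That puts it near x≈125 mm, as expected from the tool position. About 15 mm remain.

Emit:
servo_tool(
  commands="0 0 0 -4 0 0 0; 0 0 0 -3 0 0 0; 0 0 0 -3 0 0 0; 0 0 0 -3 0 0 0; 0 0 0 0 0 0 0",
)

```text
time_s: 5.92
eef_pos: [0.5646, 0.2394, 0.0952]
eef_rot: [0.077, 0.074, 0.994, -0.005]
wrist_force: [-0.4, 0.1, 0.3]
opening: -0.001
grasp_force: 0.0
```

Emit:
servo_tool(
  commands="0 0 0 -1.5 0 0 0; 0 0 0 -1 0 0 0; 0 0 0 0 0 0 0",
)

```text
time_s: 6.3
eef_pos: [0.5661, 0.2391, 0.0952]
eef_rot: [0.077, 0.074, 0.994, -0.005]
wrist_force: [-0.7, 0.3, 0.4]
opening: -0.002
grasp_force: 0.7
```

Run:
```python
from h import *
plan('L',(89,0,38)); print(get_obs()['wrist_force'])
cv2.imwrite('pics/s5full.png',camera('scene'));im=cv2.imread('pics/s5full.png')[130:230,290:400]; cv2.imwrite('pics/s5.png',cv2.resize(im,None,fx=6,fy=6,interpolation=cv2.INTER_CUBIC))
```

```text
turn [0.002 0.004 0.001] shift now-axes [ 0.7  0.5 -0.8] after-turn axes [ 0.7  0.5 -0.8] target [0.565 0.24  0.096] gutter now [89.7 -0.5 37.2]
[-0.67834692  0.34920452  0.37314195]
```

View pics/s5.png

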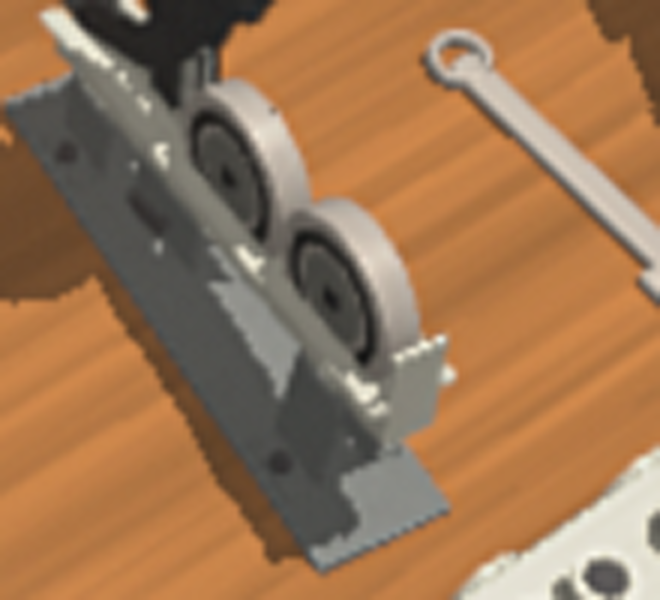

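The loose bearing is now at full-frame (328.3,159.5), about 1.6 px (5 mm) past the dog place, so x≈140 mm. The push force has also dropped away. I'll back off slowly, then lift.

Emit:
servo_tool(
  commands="0 0 0 2 0 0 0; 0 0 0 2 0 0 0; 0 0 0 2 0 0 0; 0 0 0 4 0 0 0; 0 0 0 10 0 0 0",
)

```text
time_s: 6.98
eef_pos: [0.5466, 0.242, 0.0923]
eef_rot: [0.077, 0.074, 0.994, -0.005]
wrist_force: [0.4, -0.0, 0.3]
opening: 0.001
grasp_force: 0.0
```

Emit:
servo_tool(
  commands="0 0 0 10 0 0 0; 0 0 0 0 0 -40 0; 0 0 0 0 0 -50 0; 0 0 0 0 0 -40 0; 0 0 0 0 0 0 0",
)

```text
time_s: 7.6
eef_pos: [0.5186, 0.2473, 0.2234]
eef_rot: [0.08, 0.074, 0.994, -0.004]
wrist_force: [0.6, -0.6, -0.5]
opening: 0.001
grasp_force: 0.0
```

Run:
```python
from h import *
plan('S',(-60,0,160)); print(get_obs()['q'])
im=camera('scene'); cv2.imwrite('pics/s6full.png',im); t=cv2.imread('pics/s5full.png')
for n,(u,v) in {'loose':(328,160),'stock':(345,179)}.items():
    p=t[v-9:v+10,u-8:u+9]; r=cv2.matchTemplate(im[v-25:v+26,u-25:u+26],p,cv2.TM_CCOEFF_NORMED); m=cv2.minMaxLoc(r); print(n,m[1],np.array(m[3])-[17,16])
```

```text
turn [-0.043  0.012 -0.304] shift now-axes [  84.3 -433.2   13.8] after-turn axes [ 210.3 -388.3   -2.2] target [ 0.375 -0.169  0.194] gutter now [150.3 388.3 157.8]
[ 0.27297318  0.09590024  1.72749541 -0.06648131  1.16994309 -1.12861173]
loose 0.9937223792076111 [-1 -1]
stock 0.99173903465271 [-1 -1]
```

The large bearing rolled back about 5 mm and rests on the dog. Now the small gutter.

Emit:
servo_tool(
  commands="-0.02 0.006 -0.152 0 0 0 0; -0.02 0.006 -0.152 0 0 0 0; 0 0 0 30 -53 0 0; 0 0 0 30 -53 0 0; 0 0 0 30 -53 0 0",
)

```text
time_s: 8.28
eef_pos: [0.4522, 0.074, 0.2049]
eef_rot: [0.069, -0.08, 0.994, 0.004]
wrist_force: [0.0, -0.2, 0.1]
opening: 0.002
grasp_force: 0.0
```

Emit:
servo_tool(
  commands="0 0 0 30 -53 0 0; 0 0 0 30 -53 0 0; 0 0 0 30 -53 0 0; 0 0 0 30 -53 0 0; 0 0 0 0 0 0 0",
)

```text
time_s: 8.9
eef_pos: [0.368, -0.1565, 0.1893]
eef_rot: [0.07, -0.074, 0.995, 0.004]
wrist_force: [0.0, 1.9, 0.6]
opening: -0.004
grasp_force: 0.0
```

Run:
```python
from h import *
plan('S',(-50,0,145))
c=calibration('wrist'); im=camera('wrist'); cv2.imwrite('pics/w2.png',cv2.resize(im,(768,576)))
o,R=frame('S')
for p in [(0,0,24),(0,12,24),(0,-12,24)]:
    X=c['R']@(o+R@(np.array(p)/1000))+c['t']; th=np.arctan2(np.hypot(*X[:2]),X[2]); print(p,(np.array([c['cx'],c['cy']])+c['fx']*th*X[:2]/np.hypot(*X[:2]))*1.5)
```

```text
turn [-0.004 -0.011 -0.011] shift now-axes [-15.6 -13.4  10.7] after-turn axes [-15.4 -13.7  10.8] target [ 0.387 -0.167  0.181] gutter now [-65.4  13.7 155.8]
(0, 0, 24) [362.96072893 365.56893126]
(0, 12, 24) [380.45861086 365.46460469]
(0, -12, 24) [345.52823886 365.59114382]
```

Correct the residuals, then view from there.

Emit:
servo_tool(
  commands="-0.004 -0.011 -0.011 0 0 0 0; 0 0 0 -10 -13.5 10 0; 0 0 0 0 0 0 0",
)

```text
time_s: 9.32
eef_pos: [0.3843, -0.1626, 0.1818]
eef_rot: [0.076, -0.086, 0.993, 0.007]
wrist_force: [-0.8, -0.0, -0.6]
opening: -0.002
grasp_force: 0.0
```

Run:
```python
from h import *
plan('S',(-50,0,145))
c=calibration('wrist'); im=camera('wrist'); s=camera('scene'); cv2.imwrite('pics/s7full.png',s)
a=cv2.resize(im[190:310,180:330],(600,480)); 
cv2.imwrite('pics/w2.png',a)
o,R=frame('S')
for p in [(0,0,24),(0,12,24),(0,-12,24)]:
    X=c['R']@(o+R@(np.array(p)/1000))+c['t']; th=np.arctan2(np.hypot(*X[:2]),X[2]); print(p,(np.array([c['cx'],c['cy']])+c['fx']*th*X[:2]/np.hypot(*X[:2])-[180,190])*4)
```

```text
turn [0.002 0.002 0.013] shift now-axes [-1.5 -5.1  1.1] after-turn axes [-1.5 -5.1  1.1] target [ 0.387 -0.167  0.181] gutter now [-51.5   5.1 146.1]
(0, 0, 24) [271.41801655 174.8465716 ]
(0, 12, 24) [320.3936309  175.35632874]
(0, -12, 24) [222.49485611 174.14017779]
```

View pics/w2.png

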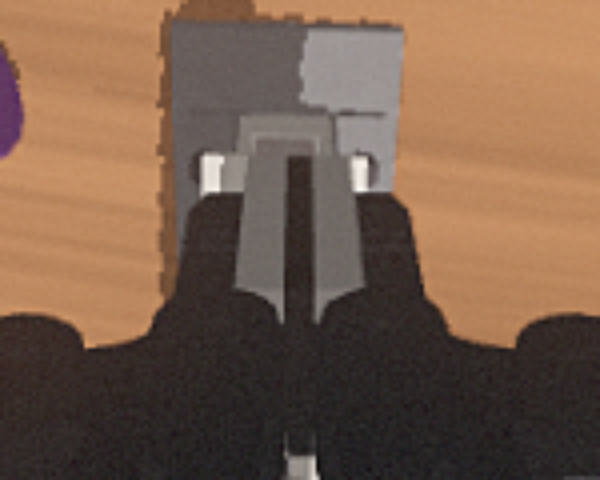

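The wrist crop shows the small gutter's flanges at x 202 and 372 and the lip centred at 287, against a predicted 271. The gutter therefore lies 2–4 mm left of my estimate, and I'll split the difference. Descending next.

Emit:
servo_tool(
  commands="0 0 0.013 0 -2.5 50 0; 0 0 0 0 0 40 0; 0 0 0 0 0 17 0; 0 0 0 0 0 0 0; 0 0 0 0 0 0 0",
)

```text
time_s: 10.05
eef_pos: [0.4008, -0.1642, 0.0777]
eef_rot: [0.076, -0.079, 0.994, 0.006]
wrist_force: [-0.1, -0.4, 1.4]
opening: 0.003
grasp_force: 0.0
```

```bash
sed -i "s/-.156,.045/-.1535,.045/" h.py
python3 - <<'E'
from h import *
plan('S',(-31,0,36));print(get_obs()['wrist_force'])
E
```

```text
turn [-0.001  0.003 -0.002] shift now-axes [-20.6   1.6   5. ] after-turn axes [-20.6   1.6   4.9] target [ 0.421 -0.159  0.076] gutter now [-51.6  -1.6  40.9]
[-0.10080416 -0.38936788  1.41564003]
```

Emit:
servo_tool(
  commands="0 0 0 0 1.5 5 0; 0 0 0 -6 0 0 0; 0 0 0 -6 0 0 0; 0 0 0 -6 0 0 0; 0 0 0 -6 0 0 0",
)

```text
time_s: 10.68
eef_pos: [0.4249, -0.1589, 0.0756]
eef_rot: [0.076, -0.078, 0.994, 0.006]
wrist_force: [-0.1, 0.2, 0.6]
opening: -0.001
grasp_force: 0.0
```

Emit:
servo_tool(
  commands="0 0 0 -4 0 0 0; 0 0 0 -4 0 0 0; 0 0 0 -4 0 0 0; 0 0 0 -5 0 0 0; 0 0 0 -5 0 0 0",
)

```text
time_s: 11.3
eef_pos: [0.4461, -0.1555, 0.0789]
eef_rot: [0.076, -0.078, 0.994, 0.006]
wrist_force: [-1.3, -1.1, 0.8]
opening: -0.001
grasp_force: 0.5
```

Run:
```python
from h import *
plan('S',(96,0,36));print(get_obs()['wrist_force'])
```

```text
turn [ 0.     0.002 -0.003] shift now-axes [-101.9    0.6   -0.6] after-turn axes [-101.9    0.2   -0.9] target [ 0.545 -0.139  0.095] gutter now [-5.9 -0.2 35.1]
[-1.31032516 -1.06646075  0.83201414]
```

Emit:
servo_tool(
  commands="0 0 0 -5 0 0 0; 0 0 0 -5 0 0 0; 0 0 0 -5 0 0 0; 0 0 0 -5 0 0 0; 0 0 0 -5 0 0 0",
)

```text
time_s: 11.92
eef_pos: [0.4705, -0.1516, 0.0826]
eef_rot: [0.076, -0.078, 0.994, 0.006]
wrist_force: [-0.4, -0.1, 0.5]
opening: 0.002
grasp_force: 0.5
```

Emit:
servo_tool(
  commands="0 0 0 -5 0 0 0; 0 0 0 -4 0 0 0; 0 0 0 -5 0 0 0; 0 0 0 -5 0 0 0; 0 0 0 -5 0 0 0",
)

```text
time_s: 12.55
eef_pos: [0.4938, -0.1479, 0.0862]
eef_rot: [0.076, -0.078, 0.994, 0.006]
wrist_force: [-2.2, -0.7, 0.2]
opening: 0.004
grasp_force: 1.3
```

Emit:
servo_tool(
  commands="0 0 0 -5 0 0 0; 0 0 0 -5 0 0 0; 0 0 0 -5 0 0 0; 0 0 0 -5 0 0 0; 0 0 0 -5 0 0 0",
)

```text
time_s: 13.18
eef_pos: [0.5184, -0.144, 0.0901]
eef_rot: [0.076, -0.078, 0.994, 0.006]
wrist_force: [-2.4, -0.3, 0.4]
opening: 0.004
grasp_force: 1.3
```

Run:
```python
from h import *
plan('S',(96,0,36));print(get_obs()['wrist_force'])
im=camera('scene'); cv2.imwrite('pics/s8full.png',im); t=cv2.imread('pics/s7full.png')
# scene pixels by template matching of stored bearings, predicted shift from the model
c=calibration('scene');o,R=frame('S')
def px(x,h=36):
    X=c['R']@(o+R@(np.array([x,-8,h])/1000))+c['t'];return np.array([c['fx']*X[0]/X[2]+c['cx'],c['fy']*X[1]/X[2]+c['cy']])
for x in (23,132,194): print(x,px(x))
def m(im,x0):
    u,v=px(x0,48).astype(int); p=t[v-8:v+6,u-8:u+9]; r=cv2.matchTemplate(im[v-8:v+36,u-12:u+45],p,cv2.TM_CCOEFF_NORMED);k=cv2.minMaxLoc(r);return k[1],np.array(k[3])-[4,0]
for x in(132,194): print(x,m(im,x),'per mm',(px(x+30)-px(x))/30)
```

```text
turn [ 0.     0.002 -0.003] shift now-axes [-27.9   0.5  -0.6] after-turn axes [-27.9   0.4  -0.7] target [ 0.545 -0.139  0.095] gutter now [68.1 -0.4 35.3]
[-2.4443408  -0.30544266  0.3823779 ]
23 [176.11903621 198.73714517]
132 [204.04300813 222.63686521]
194 [221.0457703  237.18928121]
132 (0.9472638368606567, array([11, 10])) per mm [0.27066837 0.23166111]
194 (0.9759293794631958, array([12, 10])) per mm [0.2847666  0.24372757]
```

The stored row has moved about 41 mm in the image, and about 40 was expected. I'll continue past the dog.

Emit:
servo_tool(
  commands="0 0 0 -5 0 0 0; 0 0 0 -5 0 0 0; 0 0 0 -5 0 0 0; 0 0 0 -4 0 0 0; 0 0 0 -3 0 0 0",
)

```text
time_s: 13.85
eef_pos: [0.5399, -0.1407, 0.0935]
eef_rot: [0.076, -0.078, 0.994, 0.006]
wrist_force: [-1.2, -0.3, 0.5]
opening: -0.001
grasp_force: 1.0
```

Emit:
servo_tool(
  commands="0 0 0 -2 0 0 0; 0 0 0 -2 0 0 0; 0 0 0 -1.5 0 0 0; 0 0 0 0 0 0 0",
)

```text
time_s: 14.35
eef_pos: [0.545, -0.1399, 0.0943]
eef_rot: [0.076, -0.078, 0.994, 0.006]
wrist_force: [-2.0, 0.6, 1.0]
opening: -0.0
grasp_force: 0.6
```

```bash
cat > m.py <<'E'
from h import *
plan('S',(96,0,36));print(get_obs()['wrist_force'])
im=camera('scene'); t=cv2.imread('pics/s7full.png')
c=calibration('scene');o,R=frame('S'); o=o-[0,.0025,0]
def px(x,h=48):
    X=c['R']@(o+R@(np.array([x,-8,h])/1000))+c['t'];return np.array([c['fx']*X[0]/X[2]+c['cx'],c['fy']*X[1]/X[2]+c['cy']])
def up(i): return cv2.resize(i,None,fx=4,fy=4,interpolation=cv2.INTER_CUBIC)
for x,a,b in((132,40,90),(194,40,90)):
    u,v=px(x).astype(int); p=up(t[v-8:v+6,u-8:u+9]); r=cv2.matchTemplate(up(im[v-8:v+36,u-12:u+45]),p,cv2.TM_CCOEFF_NORMED);k=cv2.minMaxLoc(r)
    d=np.array(k[3])/4-[4,0]; xs=np.arange(0,90,.5); e=[np.linalg.norm(px(x+s)-px(x)-d) for s in xs]; print(x,'moved mm',xs[np.argmin(e)],min(e),k[1])
E
python3 m.py
```

```text
turn [ 0.     0.003 -0.003] shift now-axes [-0.6  0.6 -0.6] after-turn axes [-0.6  0.6 -0.6] target [ 0.545 -0.139  0.095] gutter now [95.4 -0.6 35.4]
[-1.96860768  0.55872817  0.99720436]
132 moved mm 9.0 0.10421248189131223 0.9482048749923706
194 moved mm 8.5 0.1068024073484181 0.9822618961334229
```

The matches caught the next bearings in the row: loose at about 141 mm and first stored at about 202.5 mm. So the loose one is past the dog. Backing off slowly.

Emit:
servo_tool(
  commands="0 0 0 2 0 0 0; 0 0 0 2 0 0 0; 0 0 0 2 0 0 0; 0 0 0 4 0 0 0; 0 0 0 10 0 0 0",
)

```text
time_s: 15.02
eef_pos: [0.5252, -0.1431, 0.0913]
eef_rot: [0.076, -0.078, 0.994, 0.006]
wrist_force: [-0.5, -0.3, 0.2]
opening: 0.003
grasp_force: 0.0
```

Emit:
servo_tool(
  commands="0 0 0 10 0 0 0; 0 0 0 0 0 -40 0; 0 0 0 0 0 -50 0; 0 0 0 0 0 -40 0; 0 0 0 0 0 0 0",
)

```text
time_s: 15.65
eef_pos: [0.4973, -0.149, 0.222]
eef_rot: [0.079, -0.078, 0.994, 0.004]
wrist_force: [-0.4, 0.4, -1.3]
opening: -0.001
grasp_force: 0.0
```

Emit:
servo_tool(
  commands="0 0 0 0 0 0 0; 0 0 0 0 0 0 0; 0 0 0 0 0 0 0; 0 0 0 0 0 0 0",
)

```text
time_s: 16.15
eef_pos: [0.4958, -0.1475, 0.2174]
eef_rot: [0.075, -0.078, 0.994, 0.007]
wrist_force: [0.4, 0.4, 0.3]
opening: 0.003
grasp_force: 0.0
```

```bash
python3 m.py
python3 - <<'E'
from h import *
im=camera('scene'); t=cv2.imread('pics/s6full.png')
for n,(u,v) in {'loose':(327,159),'stock':(344,178)}.items():
    p=t[v-9:v+10,u-8:u+9]; r=cv2.matchTemplate(im[v-25:v+26,u-25:u+26],p,cv2.TM_CCOEFF_NORMED); m=cv2.minMaxLoc(r); print(n,m[1],np.array(m[3])-[17,16])
E
```

```text
turn [ 0.001  0.001 -0.003] shift now-axes [-31.2   0.2 128.6] after-turn axes [-31.4   0.2 128.6] target [ 0.545 -0.139  0.095] gutter now [ 64.6  -0.2 164.6]
[0.36683351 0.40282035 0.28764394]
132 moved mm 0.5 0.16296633214677259 0.9877419471740723
194 moved mm 0.0 0.0 0.9975036382675171
loose 0.9997866153717041 [0 0]
stock 0.9997830986976624 [0 0]
```

Both rows now rest on their dogs: small loose at 132 mm, and the large row unchanged. Handing in.

```bash
python3 -c "
from bench import *
print(hand_in())"
```

```text
the job is handed in; nothing more can be done
None
```

I pushed both loose bearings uphill past their dogs and handed the job in. Camera checks just before showed both rows at rest on the dogs with the arm clear; the hand-in did not return a verdict.

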